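Seat a splined vase chuck in a decorating wheel and hold it home

TASK

Lift the square-topped steel vase chuck out of its wooden block, lower its splined stem into the socket at the middle of the decorating wheel, turn it until the splines mesh, and slide it fully home against the spring so that its flange sits flat on the socket. The spring would push it out again, so finish while still holding the chuck and pressing it down fully home; do not let go. Leave the vase, brush jar, colour pot and dish where they are.

Things in the scene. Friction and masses are not known exactly. Their poses are not given: they have to be found in the camera images.
- chuck_grip (a point): Centre of the grip of the loose steel vase chuck (0.15 to 0.31 kg), z up along its stem. The grip is an upright square post 26 x 26 mm, 54 mm tall (27 mm below to 27 mm above this point), flats facing the chuck's +-x and +-y. Under it is a round flange 54 mm across, 6 mm thick. The chuck starts upright, hung by its flange in the block, stem hidden in the hole.
- chuck_seat (a point): Centre of the underside of the chuck's flange, 33 mm below chuck_grip; same axes. Under it is the stem: four spline teeth in a cross along the chuck's +-x and +-y (in line with the middles of the grip's flats), each 8 mm wide, reaching 17 mm from the axis, 22 mm long; then a round pilot 11.6 mm across, 12 mm long, its last 4 mm tapering to 5 mm. The tip is 34 mm below this point.
- socket (a point): Centre of the socket's mouth, on top of the 46 mm square steel boss in the middle of the decorating wheel, 120 mm above the table; z up. The socket is a cross of four slots along this frame's +-x and +-y, 10 mm wide, ending 18.5 mm from the axis, 38 mm deep. The chuck fits in any of four quarter turns. Not meshed, its teeth rest on the boss, flange 22 mm high. Fully home, chuck_seat is at this point.
- wheel: The decorating wheel's head: aluminium disc 184 mm across, top 82 mm above the table, on a fixed foot; it carries the boss with the socket. Origin on its axis at table height; same axes as socket, four dark grooves on the disc lie in line with the slots. It turns stiffly about z (0.5 N m of friction: it stays put when the chuck rubs on it).
- ejector (a joint): Travel of the brass spring pin (12 mm across) down inside the socket, m: 0 is up (its top 26 mm below the mouth), 0.008 with the chuck fully home. The pilot meets it when the splines are meshed and the flange is still 8 mm above the boss. It pushes up with 5 N at 0, about 9.4 N at 0.008, so a chuck let go rises about 8 mm.
- block: Fixed wooden block 100 x 100 mm, 55 mm tall, with a round hole 39 mm across in the middle of its top, in which the chuck hangs. Origin at the centre of its underside, on the table.
- vase: Bystander: white porcelain vase, 100 mm across, 185 mm tall. Origin at the centre of its underside.
- brushes: Bystander: amber glass jar 64 mm across, 80 mm tall, with brushes standing up to 220 mm. Origin at the centre of its underside.
- colour_pot: Bystander: small colour pot with a steel cap, 48 mm across, 50 mm tall. Origin at the centre of its underside.
- dish: Bystander: white dish 110 mm across, 20 mm tall. Origin at the centre of its underside.
There are look-alikes about, which are no part of the job. Of the things that look like the part that bears socket, the largest one is meant.

How it is judged:
By the outcome, as a careful person would: the job done as asked, in the order asked, and still so for the second after the job is handed in, while the arm keeps its last pose, push and grip.
It also fails if it takes over 45 s, if anything falls off the work surface, if the arm or the gripper's body presses on something with over 40 N, if the wrist force passes 120 N, or if a joint passes its speed limit or range.

ROBOT

A 6-joint arm with a two-finger parallel gripper is mounted at the origin on the work surface. World frame = base frame: x ahead of the robot, y to its left, z up, the work surface at z = 0. Lengths are in m, angles in rad, forces in N, time in s.
With the tool pointing down it reaches from about 0.4 to 0.825 m from the base axis. Payload 7 kg.
Tool frame: the origin (TCP) lies midway between the tips of the shut fingers; the grasp point (between the pads) lies 19 mm behind it; z points along the fingers, y is the direction in which the jaws open and shut (so a half turn about z gives the same grasp; the last joint's range is limited). The gripper opens to 88 mm and grips with 3 to 60 N. Pads are 19 mm wide; open, the fingers measure 130 mm over their backs; the gripper's body (78 mm by 193 mm) begins 47 mm behind the grasp point.
Start: joints at [-0.887, 0.359, 0.012, 0, -1.224, -0.288], TCP at [0.26, -0.623, 0.227] pointing down, gripper open.
Joint ranges: [-3.07, 3.07], [-1.43, 2.12], [-1.02, 1.25], [-3.03, 1.67], [-3.05, -0], [-3.03, 3.03]. Speed limits (rad/s): [2.39, 2.39, 3.01, 3.14, 3.14, 3.14].

INTERFACE

Orientations are given as a unit quaternion [x, y, z, w].
In Python, from bench import status, cams, job gives the robot as it stands.
- The arm moves only by the tool apply_moves, never from a script. Its argument "rows" is one flat list of numbers, 7 for each row, row after row: the shift along the tool's x, y, z in cm, then the turn, a rotation vector about the tool's x, y, z in degrees, then the gripper's target within -1 to 1 (fully open at 1, half-way at 0, shut at -1). A call has 1 to 8 rows; each row shifts and turns the pose as measured when the row begins, along the tool's axes as they then stand; what a row does not reach is not made up. A row lasts 1/10 s, in which the tool goes at most 50 mm and 8.59 degrees, less where a joint would pass 70% of its speed; a pose out of reach is approached as far as the arm can. A call with a gripper value outside its range is refused whole. The fingers move at their own pace and stop on an object; "grip_force" is the grip in N (left out, the last holds). Time passes only in rows, so rows that do not move let the fingers close. It gives the time, the measured TCP pose, the force and the opening at its end, in the units of the state.
- status.observe(): the state, without advancing time (a new reading comes with each control period).
- cams.snapshot(name): name is "scene" or "top" or "wrist"; returns (picture, depth): 384x512x3 uint8, red, green, blue; 384x512 float32, m along the optical axis (not along the pixel's ray), 0 where there is no reading.
- cams.camera_info(name): a dict with "mtx" (3x3 intrinsics, pixels), "extrinsics" (4x4, takes a point from camera to world coordinates); the wrist camera has in their place "tool_from_camera" (4x4, takes a point from camera to tool coordinates, whose origin is the TCP and whose axes are the flange's). Camera axes: x right, y up, looking along -z (the intrinsics and any distortion apply to the point x, -y, -z); pixel columns grow to the right and rows downward; lengths in m; the calibration is good to about 2 mm. The wrist camera is an equidistant fisheye: a pixel r from the principal point sees the ray r / f radians off the axis. A picture is of the moment at which its call begins: read the wrist's pose just before it. camera_info takes no time and is no camera call.
- job.job_done(): hands the job in, once; it reports no verdict.
Trained networks look in the newest picture that a camera, given by its name, has taken for a name from the list of things; names that differ only in an ending like _2 or _b are one class to them, and where a whole thing is asked for, a point or a joint stands for the part that bears it (a point fixed in the world has none). Each returns a list of dicts, best first, with "confidence" (0 to 1); they miss things now and then, are a little off and sometimes report something else, mostly with a low value. They report only what shows in the picture. A call takes as long as a camera call. They do not tell look-alikes from the thing itself.
- cams.trace(label, camera): "mask" (384x512 bool, what is visible of it) and "extent" ([left, top, width, height] in pixels, round what is visible of it).
The state is a dict: "t": time; "joint_positions": joint angles; "joint_vel": joint speeds; "tau": joint torques, N m; "tool_pos": TCP position; "tool_rot": TCP orientation; "ft_force": force on the tool from outside, world axes, zero at the start; "torque": the same for the moment, N m; "finger_gap": finger opening in m.
Only numpy, scipy, OpenCV 4.12 (cv2) and the standard library are available. Lean on these libraries where they do the work, as an engineer would, in place of code of your own. Each camera call takes 0.05 s, during which the arm holds its last target. There are 200 camera calls.

## Working session

There is one attempt and no reset: what is moved stays moved. The work goes in short steps, Python scripts to look and compute and a tool call to move; the robot and the scene stay as the last step left them, time stands still between calls to the robot, and variables do not carry over. Pictures are saved under pics/ and viewed, about 8 in all and at most 12, crops included, and the job is handed in when it is done.

Besides the shell and the picture viewer there is one more tool, called after ">>>" in YAML: its name, and indented under it one key for each argument. apply_moves: Moves the arm, as the interface text tells. Its arguments: {"type":"object","properties":{"rows":{"type":"array","items":{"type":"number"}},"grip_force":{"type":"number"}},"required":["rows"]}

```bash
mkdir -p pics; ls
cat > h.py <<'E'
import numpy as np, cv2
from bench import status, cams, job
from scipy.spatial.transform import Rotation as R
def save(n,im): cv2.imwrite(f'pics/{n}.png',cv2.cvtColor(im,cv2.COLOR_RGB2BGR))
def cloud(name,d):
    i=cams.camera_info(name); K=np.array(i['mtx']); E=np.array(i['extrinsics'])
    v,u=np.mgrid[:384,:512]
    p=np.stack([(u-K[0,2])/K[0,0]*d,-(v-K[1,2])/K[1,1]*d,-d],-1)
    return p@E[:3,:3].T+E[:3,3]
E
python3 - <<'E'
from h import *
print(status.observe())
for c in ['scene','top']:
    im,d=cams.snapshot(c); save(c,im); np.savez(f'{c}.npz',im=im,d=d)
    i=cams.camera_info(c); print({k:(np.round(v,3).tolist() if not isinstance(v,str) else v) for k,v in i.items()})
    P=cloud(c,d)
    for l in ['chuck_grip','wheel','block','vase','brushes','colour_pot','dish']:
        for r in cams.trace(l,c):
            q=P[r['mask']&(d>0)]
            print(c,l,round(r['confidence'],2),r['extent'],np.round(np.median(q,0),3),np.round(q.min(0),3),np.round(q.max(0),3))
E
```

```text
pics
{'t': 0.0, 'joint_positions': array([-8.86896139e-01,  3.59376197e-01,  1.10726426e-02, -3.41918616e-04,
       -1.22409368e+00, -2.88084251e-01]), 'joint_vel': array([-5.33762366e-04, -2.87292044e-05, -1.43882975e-04,  1.13302849e-03,
       -7.27954647e-04,  8.04634621e-04]), 'tau': array([ 2.75791681e-03, -5.82715380e+01,  2.93055975e+01,  6.99669912e+00,
        7.02558857e-03, -1.46841026e-04]), 'tool_pos': array([ 0.26003319, -0.62238189,  0.22563708]), 'tool_rot': array([-1.96561418e-01,  9.80491174e-01,  7.82848146e-04, -2.31750964e-04]), 'ft_force': array([ 0.75749585,  0.18359148, -0.20058059]), 'torque': array([ 0.03340465, -0.08791673, -0.02774991]), 'finger_gap': 0.08740899504564228}
{'mtx': [[456.619, 0.0, 249.226], [0.0, 456.619, 182.61], [0.0, 0.0, 1.0]], 'extrinsics': [[-0.726, -0.47, 0.502, 1.327], [0.688, -0.516, 0.511, 0.829], [0.019, 0.716, 0.698, 1.203], [0.0, 0.0, 0.0, 1.0]]}
scene chuck_grip 0.64 [197.6, 141.7, 13.6, 23.5] [ 0.537 -0.211  0.074] [ 0.494 -0.255  0.053] [ 0.56  -0.189  0.12 ]
scene wheel 0.88 [316.1, 175.2, 39.4, 24.7] [0.3   0.212 0.061] [
[... 1291 characters left out ...]
174 0.083] [ 0.439  0.084 -0.002] [0.617 0.282 0.126]
top wheel 0.6 [157.9, 254.2, 48.9, 49.8] [0.287 0.202 0.06 ] [ 0.213  0.137 -0.004] [0.352 0.283 0.09 ]
top block 0.81 [301.8, 162.9, 55.8, 50.4] [ 0.526 -0.213  0.055] [ 0.465 -0.283 -0.006] [ 0.594 -0.151  0.114]
top brushes 0.59 [87.2, 158.5, 36.7, 26.5] [0.587 0.413 0.079] [ 0.557  0.393 -0.004] [0.639 0.496 0.211]
top colour_pot 0.48 [185.3, 103.7, 19.0, 21.0] [0.752 0.166 0.049] [0.735 0.146 0.008] [0.777 0.187 0.056]
top dish 0.87 [268.4, 95.0, 35.8, 35.9] [ 0.76  -0.102  0.011] [ 0.704 -0.154 -0.002] [ 0.815 -0.048  0.026]
top dish 0.19 [304.0, 164.8, 50.7, 47.6] [ 0.529 -0.211  0.055] [ 0.465 -0.283 -0.006] [ 0.594 -0.151  0.063]
```

Run:
```python
from h import *
im=np.load('top.npz')['im']
a=cv2.resize(im[60:320,60:400],None,fx=2.3,fy=2.3,interpolation=cv2.INTER_CUBIC); save('topc',a)
```

```text
(no output)
```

View pics/topc.png

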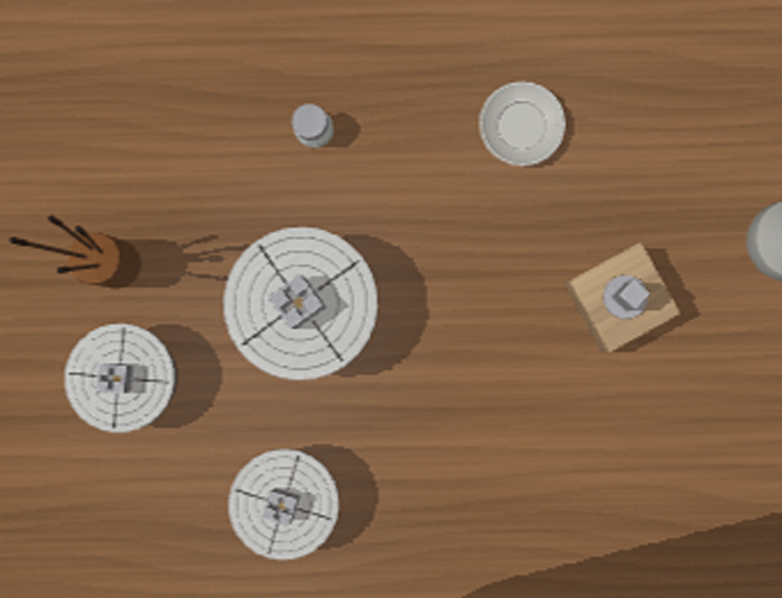

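```bash
cat >> h.py <<'E'
def delta(p,yaw=None):
    """remaining move to TCP p with tool down and jaw(y)-axis world angle yaw (mod 180, deg): tool-frame cm, rotvec deg"""
    s=status.observe(); A=R.from_quat(s['tool_rot']); d=A.inv().apply(np.array(p)-s['tool_pos'])*100
    y=A.apply([0,1,0]); cur=np.degrees(np.arctan2(y[1],y[0]))
    if yaw is None: yaw=cur
    yaw=cur+((yaw-cur+90)%180-90); t=np.radians(yaw)
    Y=np.array([np.cos(t),np.sin(t),0]); Z=np.array([0,0,-1.]); X=np.cross(Y,Z)
    rv=(A.inv()*R.from_matrix(np.c_[X,Y,Z])).as_rotvec(degrees=True)
    print('t',round(s['t'],2),'pos',np.round(s['tool_pos'],4),'yaw',round(cur,2),'d cm',np.round(d,2),'rot',np.round(rv,2),'F',np.round(s['ft_force'],1),'gap',round(s['finger_gap'],4),'j6',round(s['joint_positions'][5],2))
E
python3 - <<'E'
from h import *
z=np.load('top.npz'); d=z['d']; P=cloud('top',d)
def near(c,r): return np.hypot(P[...,0]-c[0],P[...,1]-c[1])<r
m=near((.528,-.214),.05)&(P[...,2]>.1); q=P[m]; print('chuck top',m.sum(),cv2.minAreaRect((q[:,:2]*1000).astype(np.float32)),q[:,2].max())
m=near((.53,.176),.12)&(P[...,2]>.07)&(P[...,2]<.1); q=P[m]; print('disc',cv2.minEnclosingCircle((q[:,:2]*1000).astype(np.float32)),np.median(q[:,2]))
m=near((.53,.176),.05)&(P[...,2]>.11); q=P[m]; print('boss',m.sum(),cv2.minAreaRect((q[:,:2]*1000).astype(np.float32)))
def W(x,y): return P[round(60+y/2.3),round(60+x/2.3)]
for a,b in [((262,245),(343,360)),((358,262),(243,345))]:
    v=W(*b)-W(*a); print('groove',np.degrees(np.arctan2(v[1],v[0])))
delta((.528,-.214,.26))
print({k:np.round(v,3).tolist() if not isinstance(v,str) else v for k,v in cams.camera_info('wrist').items()})
E
```

```text
chuck top 107 ((530.1731567382812, -218.5038604736328), (25.733076095581055, 26.163555145263672), 48.40250778198242) 0.11933877666325854
disc ((529.103515625, 176.121337890625), 92.13836669921875) 0.08309531945775728
boss 231 ((528.8125, 176.10498046875), (46.37889862060547, 46.2860221862793), 35.25253677368164)
groove -145.9811263328335
groove 124.66349634438467
t 0.8 pos [ 0.2602 -0.6228  0.2266] yaw 112.68 d cm [-40.47  27.4   -3.34] rot [-0.  0.  0.] F [-0.6 -0.1  0.6] gap 0.0872 j6 -0.29
{'mtx': [[297.319, 0.0, 259.577], [0.0, 297.319, 191.151], [0.0, 0.0, 1.0]], 'tool_from_camera': [[-0.001, 0.954, 0.3, 0.082], [1.0, 0.001, 0.0, 0.001], [-0.0, 0.3, -0.954, -0.157], [0.0, 0.0, 0.0, 1.0]]}
```

>>> apply_moves:
  rows: [-4,2.7,-0.5,0,0,0,1,-4,2.7,-0.5,0,0,0,1,-4,2.7,-0.5,0,0,0,1,-4,2.7,-0.5,0,0,0,1,-4,2.7,-0.5,0,0,0,1,-4,2.7,-0.5,0,0,0,1,-4,2.7,-0.3,0,0,0,1,-4,2.7,0,0,0,0,1]

```text
t: 1.6
tool_pos: [0.4761, -0.2946, 0.2598]
tool_rot: [-0.192, 0.981, 0.0, 0.0]
ft_force: [0.9, -1.7, -0.2]
finger_gap: 0.0876
```

Run:
```python
from h import *
delta((.530,-.218,.26),138.4)
```

```text
t 1.6 pos [ 0.4761 -0.2946  0.2598] yaw 112.12 d cm [-7.88  5.07 -0.01] rot [-1.000e-02  4.000e-02 -2.628e+01] F [ 0.9 -1.7 -0.2] gap 0.0876 j6 -0.98
```

>>> apply_moves:
  rows: [-3.9,2.5,0,0,0,0,1,-3.9,2.5,0,0,0,0,1,0,0,0,0,0,-6.7,1,0,0,0,0,0,-6.6,1,0,0,0,0,0,-6.6,1,0,0,0,0,0,-6.6,1]

```text
t: 2.2
tool_pos: [0.5354, -0.2082, 0.2613]
tool_rot: [-0.422, 0.906, -0.001, 0.002]
ft_force: [-1.1, -0.3, 0.7]
finger_gap: 0.0874
```

```bash
cat >> h.py <<'E'
def wcloud(d,s):
    i=cams.camera_info('wrist'); K=np.array(i['mtx']); T=np.array(i['tool_from_camera'])
    v,u=np.mgrid[:384,:512]; x=(u-K[0,2])/K[0,0]; y=(v-K[1,2])/K[1,1]; r=np.hypot(x,y)+1e-9
    k=np.tan(np.clip(r,0,1.45))/r
    p=np.stack([x*k*d,-y*k*d,-d],-1)@T[:3,:3].T+T[:3,3]
    return R.from_quat(s['tool_rot']).apply(p.reshape(-1,3)).reshape(p.shape)+s['tool_pos']
E
python3 - <<'E'
from h import *
delta((.530,-.218,.26),138.4)
s=status.observe(); im,d=cams.snapshot('wrist'); save('w1',im); P=wcloud(d,s)
r=np.hypot(P[...,0]-.530,P[...,1]+.218)
for lo,hi in [(.10,.13),(.05,.1)]:
    q=P[(r<.045)&(P[...,2]>lo)&(P[...,2]<hi)&(d>0)]
    print(len(q),np.round(q.mean(0),4),np.median(q[:,2]),cv2.minAreaRect((q[:,:2]*1000).astype(np.float32)))
q=P[(r<.03)&(d>0)&(P[...,2]>.1)]; z=np.median(q[:,2]); q=q[abs(q[:,2]-z)<.003]
print('top face',len(q),z,cv2.minAreaRect((q[:,:2]*1000).astype(np.float32)))
E
```

```text
t 2.2 pos [ 0.5354 -0.2082  0.2613] yaw 139.97 d cm [ 1.1  -0.22  0.13] rot [-0.17  0.17  1.57] F [-1.1 -0.3  0.7] gap 0.0874 j6 -0.67
649 [ 0.5297 -0.2195  0.1134] 0.11390627637761133 ((530.5040893554688, -218.7185821533203), (26.46681022644043, 25.993167877197266), 47.27272415161133)
3338 [ 0.5273 -0.2206  0.0564] 0.05434785627359405 ((530.2774047851562, -217.95352172851562), (89.3863525390625, 89.0978775024414), 50.044700622558594)
top face 3922 0.36581349116139206 ((519.9752807617188, -226.80972290039062), (15.915739059448242, 55.55915832519531), 35.12670135498047)
```

View pics/w1.png

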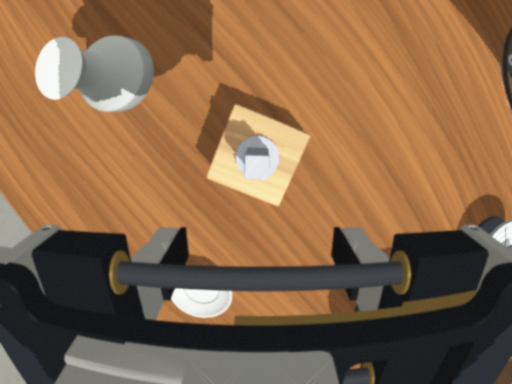

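Run:
```python
from h import *
delta((.530,-.2186,.20),137.8)
```

```text
t 2.25 pos [ 0.5354 -0.2082  0.2613] yaw 140.37 d cm [ 1.16 -0.22  6.13] rot [-0.18  0.17  2.57] F [ 0.4 -0.1  0.6] gap 0.0876 j6 -0.66
```

>>> apply_moves:
  rows: [1.1,-0.2,3,0,0,2.5,1,0,0,3,0,0,0,1,0,0,0,0,0,0,1]

```text
t: 2.55
tool_pos: [0.531, -0.2183, 0.2014]
tool_rot: [-0.403, 0.915, -0.002, 0.004]
ft_force: [-0.4, 0.5, -0.1]
finger_gap: 0.0876
```

Run:
```python
from h import *
delta((.530,-.2186,.071),137.8)
```

```text
t 2.55 pos [ 0.531  -0.2183  0.2014] yaw 137.48 d cm [ 0.16  0.13 13.04] rot [-0.35  0.3  -0.32] F [-0.4  0.5 -0.1] gap 0.0876 j6 -0.69
```

>>> apply_moves:
  rows: [0,0.1,3,-0.3,0.3,0,1,0,0,3,0,0,0,1,0,0,3,0,0,0,1,0,0,2,0,0,0,1,0,0,0,0,0,0,1]

```text
t: 3.05
tool_pos: [0.5352, -0.2193, 0.0957]
tool_rot: [-0.399, 0.917, -0.003, 0.003]
ft_force: [-0.8, -0.7, -0.0]
finger_gap: 0.0874
```

Run:
```python
from h import *
delta((.530,-.2186,.071),137.8)
```

```text
t 3.05 pos [ 0.5352 -0.2193  0.0957] yaw 137.07 d cm [0.31 0.45 2.46] rot [-0.5   0.16 -0.72] F [-0.8 -0.7 -0. ] gap 0.0874 j6 -0.7
```

>>> apply_moves:
  rows: [0.3,0.45,0,-0.5,0.2,0.7,1,0,0,0,0,0,0,1]

```text
t: 3.25
tool_pos: [0.5311, -0.2187, 0.0985]
tool_rot: [-0.393, 0.92, -0.001, 0.0]
ft_force: [0.4, -0.4, 0.6]
finger_gap: 0.0876
```

Run:
```python
from h import *
delta((.530,-.2186,.071),137.8)
```

```text
t 3.25 pos [ 0.5311 -0.2187  0.0985] yaw 136.27 d cm [0.07 0.09 2.75] rot [-0.09  0.   -1.53] F [ 0.4 -0.4  0.6] gap 0.0876 j6 -0.71
```

>>> apply_moves:
  rows: [0.1,0.1,1.4,0,0,-1.5,1,0,0,1.4,0,0,0,1,0,0,0,0,0,0,1]

```text
t: 3.55
tool_pos: [0.5322, -0.2191, 0.0734]
tool_rot: [-0.406, 0.914, -0.003, 0.004]
ft_force: [-0.2, -0.8, -0.4]
finger_gap: 0.0876
```

Run:
```python
from h import *
delta((.530,-.2186,.071),137.8)
```

```text
t 3.55 pos [ 0.5322 -0.2191  0.0734] yaw 137.93 d cm [0.11 0.2  0.24] rot [-0.43  0.25  0.13] F [-0.2 -0.8 -0.4] gap 0.0876 j6 -0.69
```

>>> apply_moves:
  rows: [0.1,0.2,0.1,-0.4,0.25,0,1,0,0,0,0,0,0,1]

```text
t: 3.75
tool_pos: [0.5304, -0.2186, 0.0734]
tool_rot: [-0.407, 0.914, -0.0, 0.0]
ft_force: [-0.7, 0.2, -0.6]
finger_gap: 0.0874
```

>>> apply_moves:
  rows: [0,0,0,0,0,0,-1,0,0,0,0,0,0,-1,0,0,0,0,0,0,-1,0,0,0,0,0,0,-1,0,0,0,0,0,0,-1,0,0,0,0,0,0,-1]
  grip_force: 50

```text
t: 4.35
tool_pos: [0.5314, -0.2188, 0.0751]
tool_rot: [-0.407, 0.914, -0.001, 0.001]
ft_force: [-0.7, -0.1, -0.0]
finger_gap: 0.0454
```

Run:
```python
from h import *
delta((.530,-.2186,.20),137.8)
```

```text
t 4.35 pos [ 0.5314 -0.2188  0.0751] yaw 138.01 d cm [  0.06   0.07 -12.49] rot [-0.19  0.09  0.21] F [-0.7 -0.1 -0. ] gap 0.0454 j6 -0.68
```

>>> apply_moves:
  rows: [0.1,0.1,0.3,-0.2,0.1,-0.2,-1,0,0,0,0,0,0,-1,0,0,0,0,0,0,-1,0,0,0,0,0,0,-1,0,0,0,0,0,0,-1]

```text
t: 4.85
tool_pos: [0.5301, -0.2189, 0.0719]
tool_rot: [-0.409, 0.913, 0.0, -0.0]
ft_force: [0.3, 0.4, 0.2]
finger_gap: 0.0256
```

Run:
```python
from h import *
delta((.530,-.2186,.20),137.8)
```

```text
t 4.85 pos [ 0.5301 -0.2189  0.0719] yaw 138.24 d cm [-1.000e-02  3.000e-02 -1.281e+01] rot [ 0.02 -0.01  0.44] F [0.3 0.4 0.2] gap 0.0256 j6 -0.68
```

>>> apply_moves:
  rows: [0,0,-1,0,0,0,-1,0,0,-2,0,0,0,-1,0,0,-2,0,0,0,-1,0,0,-3,0,0,0,-1,0,0,-3,0,0,0,-1,0,0,-3,0,0,0,-1,0,0,0,0,0,0,-1]

```text
t: 5.55
tool_pos: [0.5274, -0.2185, 0.2171]
tool_rot: [-0.408, 0.913, 0.002, -0.003]
ft_force: [1.1, -0.3, -2.7]
finger_gap: 0.0257
```

Run:
```python
from h import *
delta((.529,.1761,.215),125)
```

```text
t 5.55 pos [ 0.5274 -0.2185  0.2171] yaw 138.17 d cm [-29.51  26.19   0.27] rot [ 0.34 -0.25 13.17] F [ 1.1 -0.3 -2.7] gap 0.0257 j6 -0.68
```

>>> apply_moves:
  rows: [-1.7,1.5,0,0.3,-0.2,0,-1,-3.3,2.9,0,0,0,0,-1,-3.3,2.9,0,0,0,0,-1,-3.3,2.9,0,0,0,0,-1,-3.3,2.9,0,0,0,0,-1,-3.3,2.9,0,0,0,0,-1,-3.3,2.9,0,0,0,0,-1,-2,1.8,0,0,0,0,-1]

```text
t: 6.35
tool_pos: [0.5248, 0.1021, 0.2146]
tool_rot: [-0.404, 0.915, 0.002, -0.004]
ft_force: [-0.0, -1.1, -2.3]
finger_gap: 0.026
```

Run:
```python
from h import *
delta((.529,.1761,.215),125)
```

```text
t 6.35 pos [0.5248 0.1021 0.2146] yaw 137.62 d cm [-5.75  4.68 -0.03] rot [ 0.39 -0.3  12.62] F [-0.  -1.1 -2.3] gap 0.026 j6 -1.29
```

>>> apply_moves:
  rows: [-3,2.5,0,0.4,-0.3,0,-1,-2.4,2.0,0,0,0,0,-1,0,0,0,0,0,6.3,-1,0,0,0,0,0,6.3,-1,0,0,0,0,0,0,-1]

```text
t: 6.85
tool_pos: [0.5234, 0.179, 0.2108]
tool_rot: [-0.3, 0.954, 0.0, -0.004]
ft_force: [-0.3, 0.2, -2.9]
finger_gap: 0.0257
```

Run:
```python
from h import *
delta((.529,.1761,.19),125)
s=status.observe(); im,d=cams.snapshot('wrist'); save('w2',im); P=wcloud(d,s); np.savez('w2.npz',im=im,P=P,d=d)
r=np.hypot(P[...,0]-.529,P[...,1]-.176)
for lo,hi,n in [(.075,.09,'disc'),(.115,.125,'boss'),(.19,.2,'fl')]:
    q=P[(r<.12)&(P[...,2]>lo)&(P[...,2]<hi)&(d>0)]; f=(q[:,:2]*1000).astype(np.float32)
    if len(q)>9: print(n,len(q),np.median(q[:,2]),cv2.minAreaRect(f),cv2.minEnclosingCircle(f))
```

```text
t 6.85 pos [0.5234 0.179  0.2108] yaw 124.93 d cm [-0.31 -0.56  2.08] rot [ 0.16 -0.4  -0.07] F [-0.3  0.2 -2.9] gap 0.0257 j6 -1.64
disc 16318 0.08175287342646781 ((514.466796875, 165.9609375), (145.94906616210938, 183.61148071289062), 34.873619079589844) ((529.6007080078125, 176.6076202392578), 92.05162811279297)
boss 953 0.11899178483749465 ((522.5025634765625, 171.54884338378906), (28.91885757446289, 46.24776077270508), 34.88551330566406) ((522.5601806640625, 171.84051513671875), 26.702205657958984)
fl 1769 0.19887058641105443 ((510.7998352050781, 171.61412048339844), (25.005535125732422, 52.967002868652344), 35.56428527832031) ((519.1528930664062, 177.58645629882812), 26.48500633239746)
```

View pics/w2.png

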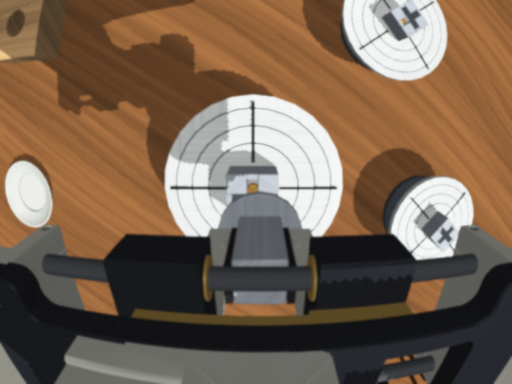

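```bash
cat >> h.py <<'E'
from scipy.optimize import least_squares
def flange(P,d,s,zt):
    """centre of flange top in world, known radius 27 mm; zt expected height"""
    A=R.from_quat(s['tool_rot']); T=A.inv().apply((P-s['tool_pos']).reshape(-1,3)).reshape(P.shape)
    m=(abs(P[...,2]-zt)<.003)&(d>0)&(np.hypot(T[...,0],T[...,1])<.04)
    q=T[m]; h=cv2.convexHull((q[:,:2]*1000).astype(np.float32))[:,0]
    h=h[(h[:,0]>3)]
    f=least_squares(lambda c:np.hypot(h[:,0]-c[0],h[:,1]-c[1])-26.7,[0,0],loss='soft_l1',f_scale=.5)
    print('flange tool mm',len(q),len(h),f.x,'res',np.abs(f.fun).mean(),'z',np.median(q[:,2]))
    a=(np.linspace(-90,90,13)); ang=np.degrees(np.arctan2(h[:,1]-f.x[1],h[:,0]-f.x[0])); print('arc',ang.min(),ang.max())
    return A.apply([f.x[0]/1e3,f.x[1]/1e3,np.median(q[:,2])])+s['tool_pos']
E
python3 - <<'E'
from h import *
z=np.load('w2.npz'); s=status.observe(); P,d=z['P'],z['d']
print(flange(P,d,s,.199))
m=(abs(P[...,2]-.082)<.004)&(d>0)&(np.hypot(P[...,0]-.529,P[...,1]-.176)<.11)
h=cv2.convexHull((P[m][:,:2]*1000).astype(np.float32))[:,0]
f=least_squares(lambda c:np.hypot(h[:,0]-c[0],h[:,1]-c[1])-c[2],[529,176,92],loss='soft_l1',f_scale=.5); print('disc',f.x)
m=(abs(P[...,2]-.119)<.003)&(d>0)&(np.hypot(P[...,0]-.529,P[...,1]-.176)<.04)
b=cv2.boxPoints(cv2.minAreaRect((P[m][:,:2]*1000).astype(np.float32))); print(b)
delta((.529,.1761,.19),125)
E
```

```text
flange tool mm 1813 27 [0.00266351 1.22649282] res 0.1448830962912078 z 0.011935950733306142
arc -81.21538103866966 81.60699762426387
[0.52254801 0.17972308 0.19883361]
disc [529.33814985 176.59218285  91.56801632]
[[497.38535 182.15735]
 [524.0197  144.29453]
 [547.5803  160.8681 ]
 [520.946   198.73093]]
t 6.9 pos [0.5233 0.1787 0.2108] yaw 125.11 d cm [-0.33 -0.55  2.07] rot [ 0.17 -0.4   0.11] F [ 0.1  0.5 -3. ] gap 0.0262 j6 -1.64
```

>>> apply_moves:
  rows: [-0.4,-0.6,1,0.2,-0.4,0.1,-1,0,0,0,0,0,0,-1,0,0,0,0,0,0,-1]

```text
t: 7.2
tool_pos: [0.53, 0.1747, 0.1991]
tool_rot: [-0.303, 0.953, -0.0, -0.0]
ft_force: [0.9, 0.3, -2.8]
finger_gap: 0.0257
```

Run:
```python
from h import *
delta((.5297,.1759,.18),125)
s=status.observe(); im,d=cams.snapshot('wrist'); P=wcloud(d,s)
print(flange(P,d,s,s['tool_pos'][2]-.012))
delta((.5297,.1759,.18),125)
```

```text
t 7.2 pos [0.53   0.1747 0.1991] yaw 125.3 d cm [-0.05  0.12  1.91] rot [-0.04 -0.06  0.3 ] F [ 0.9  0.3 -2.8] gap 0.0257 j6 -1.62
flange tool mm 1807 29 [0.11270309 1.00428094] res 0.13216663112242208 z 0.012043006920933874
arc -81.12809430648858 80.87383396331762
[0.52929041 0.17539438 0.18705424]
t 7.25 pos [0.5297 0.1746 0.1989] yaw 125.28 d cm [-0.08  0.11  1.89] rot [-0.03 -0.09  0.28] F [-0.1 -0.5 -2.7] gap 0.0259 j6 -1.62
```

>>> apply_moves:
  rows: [-0.1,0.1,0.8,0,0,0.2,-1,0,0,0.8,0,0,0,-1,0,0,0.5,0,0,0,-1,0,0,0,0,0,0,-1]

```text
t: 7.65
tool_pos: [0.5299, 0.1756, 0.1758]
tool_rot: [-0.301, 0.954, -0.0, -0.001]
ft_force: [0.6, -0.1, -3.2]
finger_gap: 0.0257
```

Run:
```python
from h import *
delta((.5297,.1759,.165),125)
```

```text
t 7.65 pos [0.5299 0.1756 0.1758] yaw 125.07 d cm [-0.01  0.04  1.08] rot [-0.01 -0.1   0.07] F [ 0.6 -0.1 -3.2] gap 0.0257 j6 -1.63
```

>>> apply_moves:
  rows: [0,0,0.6,0,-0.1,0.1,-1,0,0,0.5,0,0,0,-1,0,0,0,0,0,0,-1]

```text
t: 7.95
tool_pos: [0.5298, 0.1756, 0.1638]
tool_rot: [-0.301, 0.954, -0.0, 0.0]
ft_force: [0.1, 0.2, -3.4]
finger_gap: 0.0258
```

Run:
```python
from h import *
delta((.5297,.1759,.155),125)
```

```text
t 7.95 pos [0.5298 0.1756 0.1638] yaw 124.98 d cm [-0.    0.03  0.88] rot [-0.02  0.01 -0.02] F [ 0.1  0.2 -3.4] gap 0.0258 j6 -1.63
```

>>> apply_moves:
  rows: [0,0,0.3,0,0,0,-1,0,0,0.3,0,0,0,-1,0,0,0.1,0,0,0,-1]

```text
t: 8.25
tool_pos: [0.5301, 0.1758, 0.1566]
tool_rot: [-0.301, 0.954, -0.0, 0.0]
ft_force: [-0.5, 0.2, -2.7]
finger_gap: 0.0257
```

Run:
```python
from h import *
delta((.5297,.1759,.155),125)
```

```text
t 8.25 pos [0.5301 0.1758 0.1566] yaw 124.99 d cm [0.03 0.03 0.16] rot [-0.02  0.04 -0.01] F [-0.5  0.2 -2.7] gap 0.0257 j6 -1.63
```

>>> apply_moves:
  rows: [0,0,0.4,0,0,0,-1,0,0,0.3,0,0,0,-1,0,0,0,0,0,0,-1]

```text
t: 8.55
tool_pos: [0.5302, 0.1758, 0.149]
tool_rot: [-0.301, 0.954, -0.0, 0.001]
ft_force: [-1.0, -0.0, -2.3]
finger_gap: 0.026
```

Run:
```python
from h import *
delta((.5297,.1759,.138),125)
```

```text
t 8.55 pos [0.5302 0.1758 0.149 ] yaw 124.99 d cm [0.03 0.03 1.1 ] rot [-0.02  0.05 -0.01] F [-1.  -0.  -2.3] gap 0.026 j6 -1.63
```

Meshed: the chuck is 11 mm below where unmeshed teeth would rest. Now pressing against the spring.

>>> apply_moves:
  rows: [0,0,0.4,0,0,0,-1,0,0,0.3,0,0,0,-1,0,0,0.3,0,0,0,-1]
  grip_force: 60

```text
t: 8.85
tool_pos: [0.5307, 0.176, 0.1397]
tool_rot: [-0.301, 0.954, -0.0, 0.001]
ft_force: [-4.1, -0.8, 5.2]
finger_gap: 0.0256
```

Run:
```python
from h import *
delta((.5297,.1759,.138),125)
```

```text
t 8.85 pos [0.5307 0.176  0.1397] yaw 125.02 d cm [0.09 0.05 0.17] rot [-0.05  0.14  0.02] F [-4.1 -0.8  5.2] gap 0.0256 j6 -1.63
```

>>> apply_moves:
  rows: [0.07,0,0.3,0,0.1,0,-1,0,0,0.3,0,0,0,-1]

```text
t: 9.05
tool_pos: [0.5308, 0.176, 0.1368]
tool_rot: [-0.302, 0.953, -0.0, 0.002]
ft_force: [-20.2, -1.3, 44.6]
finger_gap: 0.0258
```

Run:
```python
from h import *
delta((.5297,.1759,.138),125)
```

```text
t 9.05 pos [0.5308 0.176  0.1368] yaw 125.1 d cm [ 0.1   0.05 -0.12] rot [-0.11  0.16  0.1 ] F [-20.2  -1.3  44.6] gap 0.0258 j6 -1.63
```

>>> apply_moves:
  rows: [0.08,0.05,0.1,-0.1,0.15,0,-1]

```text
t: 9.15
tool_pos: [0.5304, 0.1761, 0.1374]
tool_rot: [-0.302, 0.953, -0.0, 0.001]
ft_force: [0.3, -2.2, 5.3]
finger_gap: 0.0257
```

Run:
```python
from h import *
delta((.5297,.1759,.138),125)
s=status.observe(); im,d=cams.snapshot('wrist'); P=wcloud(d,s); save('w3',cv2.resize(im[100:300,150:400],None,fx=3,fy=3))
print(flange(P,d,s,s['tool_pos'][2]-.012))
for zz in [(.112,.121)]:
    m=(P[...,2]>.1)&(P[...,2]<.123)&(d>0)&(np.hypot(P[...,0]-.529,P[...,1]-.176)<.04); print('boss pts',m.sum(),np.median(P[m][:,2]) if m.any() else 0)
delta((.5297,.1759,.138),125)
```

```text
t 9.15 pos [0.5304 0.1761 0.1374] yaw 125.14 d cm [ 0.07  0.02 -0.06] rot [-0.05  0.12  0.14] F [ 0.3 -2.2  5.3] gap 0.0257 j6 -1.63
flange tool mm 1813 26 [0.13420895 1.01785589] res 0.13832623438473368 z 0.011981049262166749
arc -80.50676208688003 81.18113726032607
[0.52977811 0.17689215 0.12542857]
boss pts 809 0.11390513072491353
t 9.2 pos [0.5306 0.1762 0.1374] yaw 125.15 d cm [ 0.09  0.03 -0.06] rot [-0.05  0.13  0.15] F [-1.1 -1.6  6.1] gap 0.0258 j6 -1.63
```

View pics/w3.png

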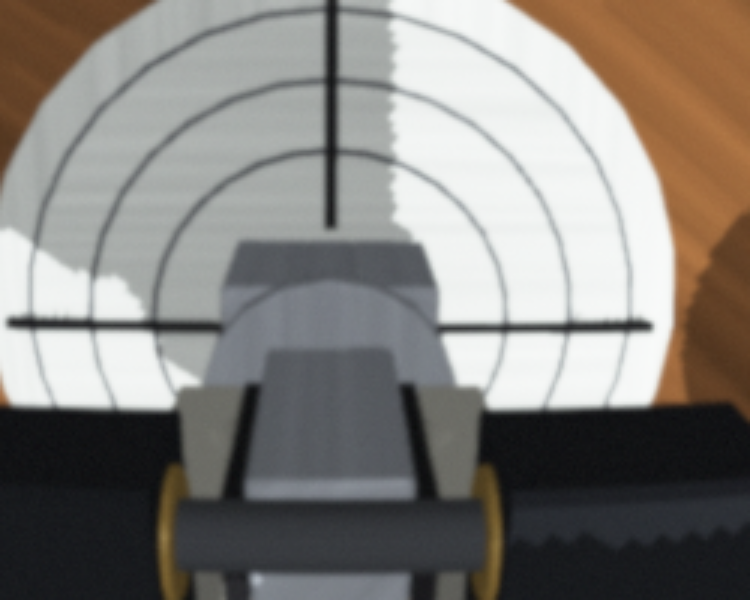

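>>> apply_moves:
  rows: [0.06,0.04,0.17,0,0.1,0,-1]

```text
t: 9.3
tool_pos: [0.5306, 0.1762, 0.137]
tool_rot: [-0.302, 0.953, -0.0, 0.001]
ft_force: [-3.5, -1.8, 9.8]
finger_gap: 0.0259
```

Run:
```python
from h import *
for _ in range(3):
    cams.snapshot('wrist'); delta((.5297,.1759,.138),125)
```

```text
t 9.35 pos [0.5306 0.1762 0.1369] yaw 125.18 d cm [ 0.09  0.03 -0.11] rot [-0.1   0.13  0.18] F [-2.2 -1.6  7.7] gap 0.0259 j6 -1.63
t 9.4 pos [0.5306 0.1762 0.137 ] yaw 125.18 d cm [ 0.09  0.03 -0.1 ] rot [-0.1   0.13  0.18] F [-2.2 -0.7  9.3] gap 0.0259 j6 -1.63
t 9.45 pos [0.5306 0.1762 0.1369] yaw 125.18 d cm [ 0.09  0.03 -0.11] rot [-0.1   0.12  0.18] F [-2.3 -1.3  8.5] gap 0.0256 j6 -1.63
```

Pressing is light; add more.

>>> apply_moves:
  rows: [0.06,0.04,0.25,-0.1,0.1,0.1,-1]

```text
t: 9.55
tool_pos: [0.5307, 0.1762, 0.1369]
tool_rot: [-0.302, 0.953, -0.0, 0.001]
ft_force: [-10.7, -1.5, 28.4]
finger_gap: 0.026
```

Run:
```python
from h import *
for _ in range(2):
    s=status.observe(); im,d=cams.snapshot('wrist'); delta((.5297,.1759,.138),125)
P=wcloud(d,s); print(flange(P,d,s,s['tool_pos'][2]-.012))
```

```text
t 9.6 pos [0.5306 0.1762 0.1369] yaw 125.13 d cm [ 0.09  0.03 -0.11] rot [-0.07  0.13  0.13] F [-6.5 -2.3 18.2] gap 0.0261 j6 -1.63
t 9.65 pos [0.5306 0.1762 0.1369] yaw 125.13 d cm [ 0.09  0.03 -0.11] rot [-0.07  0.14  0.13] F [-6.9 -2.1 18.9] gap 0.0258 j6 -1.63
flange tool mm 1820 28 [0.27176472 1.05853636] res 0.1276886816069553 z 0.011943940120084068
arc -80.80691613127007 81.63923662784701
[0.52983704 0.17690407 0.12492   ]
```

Run:
```python
from h import *
delta((.5297,.1759,.138),125); print(job.job_done())
```

```text
t 9.65 pos [0.5306 0.1762 0.1369] yaw 125.13 d cm [ 0.09  0.03 -0.11] rot [-0.07  0.14  0.13] F [-6.9 -2.1 18.9] gap 0.0258 j6 -1.63
the job is handed in; nothing more can be done
None
```

The chuck is fully home in the large wheel's socket, still gripped at 60 N and pressed down; I handed the job in at 9.65 s. I turned it about 13° in the air to line up the splines, so they meshed on the way down without any searching against the boss.

**Last checks:**
- **Seating:** the height stayed at 0.1369 m while the push rose from about 8 N to 28 N, so the chuck was against a hard stop. The flange top measured 0.125 m. Nominal is 0.126 m, but the same camera read the boss about 1 mm low, so the two agree.
- **Push:** the upward force on the tool was steady at about 19 N, against a spring force of about 9.4 N. It peaked briefly at about 45 N during the press, far below the 120 N wrist limit.
- **Grip:** the opening was 25.8 mm on the 26 mm post, and the flange had moved no more than about 0.3 mm relative to the fingers.

**Imperfect readings:**
- A side force of about 7 N in x remained, and the tool was tilted about 0.15°.
- The wrist camera placed the flange about 1 mm off the jaw centre; I used half of that offset when aiming.
- I did not take a final picture of the vase, brush jar, colour pot and dish. The arm's path stayed clear of them and no unexpected force showed.

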